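# Put the gold picture on show

## Robot

A 6-joint arm with a two-finger parallel gripper is mounted at the origin on the work surface. World frame = base frame: x ahead of the robot, y to its left, z up, the work surface at z = 0. Lengths are in m, angles in rad, forces in N, time in s.
With the tool pointing down it reaches from about 0.25 to 0.725 m from the base axis. Payload 9.7 kg.
Tool frame: the origin (TCP) lies at the very end of the fingers, on their centre line; the grasp point (between the pads) lies 19 mm behind it (ctrl.hold_point_z is the distance from the TCP to the grasp point, in m); z points along the fingers, y is the line along which they close (so a half turn about z gives the same grasp; the last joint's range is limited). The gripper opens to 85 mm and grips with 20 to 120 N. Pads are 22 mm wide; open, the fingers measure 114 mm over their backs; the gripper's body (76 mm by 85 mm) begins 54 mm behind the grasp point. The pads swing forward as they close: fully open they stand 13 mm farther back than shut.
Start: joints at [1.169, 0.087, 0.176, 1.66, 0, 1.571], TCP at [0.215, 0.506, 0.231] pointing down, gripper open.
Joint ranges: [-3.13, 3.13], [-0.85, 1.81], [-1.15, 1.24], [-2.2, 2.28], [-1.44, 1.52], [-3.14, 3.14]. Speed limits (rad/s): [2.22, 2.22, 2.57, 3.14, 3.14, 3.14].

## Interface

Orientations are given as a unit quaternion [w, x, y, z].
In Python, from station import ctrl gives the robot as it stands.
- The arm moves only by the tool arm_command, never from a script. Its argument "motion" is a list of rows, each an object with "xyz": the shift along the tool's x, y, z in m, a list of three; "turn": the turn about the tool's z in rad; "hand": the finger opening in m, from 0 to 0.0854. In form: [{"xyz": [tx, ty, tz], "turn": turn, "hand": hand}, ...]. A call has 1 to 8 rows; each row is the pose to reach, as a shift and turn from the pose commanded when the call began, along the tool's axes at that moment; what a row does not reach only later rows make up. A row lasts 1/12 s, in which the tool goes at most 41.7 mm and 7.16 degrees, less where a joint would pass 70% of its speed; a pose out of reach is approached as far as the arm can. A call with a gripper value outside its range is refused whole. The fingers move at their own pace and stop on an object; the grip force is fixed at half the most. Time passes only in rows, so rows that repeat a pose let the fingers close. It gives the time, the measured TCP pose, the force, the opening and the grip force at its end, in the units of the state.
- ctrl.observe(): the state, without advancing time (a new reading comes with each control period).
- ctrl.get_image(name): name is "scene" or "top" or "wrist"; returns a dict with "image" (400x640x3 uint8, red, green, blue), "fx", "fy", "cx", "cy" (pixels), "world_to_cam" (4x4, takes a point from world to camera coordinates); the wrist camera has in their place "hand_eye" (4x4, takes a point from camera to tool coordinates, whose origin is the TCP and whose axes are the flange's). Camera axes: x right, y up, looking along -z (the intrinsics and any distortion apply to the point x, -y, -z); pixel columns grow to the right and rows downward; lengths in m; the calibration is good to about 2 mm. A picture is of the moment at which its call begins: read the wrist's pose just before it. There is no depth.
- ctrl.job_done(): hands the job in; it is judged then, once.
Trained networks look in a picture, given as the dict that the camera call returned (one of the last four; its "shot" number tells which), for a name from the list of things; names that differ only in an ending like _2 or _b are one class to them, and where a whole thing is asked for, a point or a joint stands for the part that bears it (a point fixed in the world has none). Each returns a list of dicts, best first, with "conf" (0 to 1); they miss things now and then, are a little off and sometimes report something else, mostly with a low value. They report only what shows in the picture. A call takes as long as a camera call. They do not tell look-alikes from the thing itself.
- ctrl.search_frame(picture, target): "location" ([x, y, z] in m, in world coordinates, good to about 4 mm: the middle of the surface that is visible of it).
- ctrl.pinpoint(picture, target): "location" ([x, y, z] in m, in world coordinates, good to about 4 mm: a listed point, or the origin of a listed thing).
The state is a dict: "time_s": time; "q": joint angles; "dq": joint speeds; "tau": joint torques, N m; "tool_pos": TCP position; "eef_rot": TCP orientation; "contact_force": force on the tool from outside, world axes, zero at the start; "ft_torque": the same for the moment, N m; "opening": finger opening in m; "gripper_force": force on a finger pad.
Only numpy, scipy, OpenCV 4.12 (cv2) and the standard library are available. Lean on these libraries where they do the work, as an engineer would, in place of code of your own. Each camera call takes 0.05 s, during which the arm holds its last target. There are 200 camera calls.

## Task

Press the thumb latch of the red-lidded picture box so that its lid pops fully open, slide the gold-framed picture upward out of its slot and stand it on the wooden easel, centred, square and leaning on the backrest. Then shut the lid until the latch catches. Leave the other two pictures in their slots and disturb nothing else on the desk.

Things in the scene. Friction and masses are not known exactly. Their poses are not given: they have to be found in the camera images.
- box_origin (a point): Picture box, fixed to the desk: grey base with black slotted insert, red hood-shaped lid; 160 long (its x) x 96 wide (its y), walls up to 62 mm, 105 mm tall with the lid shut. Origin: centre of its underside, on the desk. Its x points from the latch end to the hinge end. Three slots across it (long along y, 11 mm wide) at x = -46, -6 and +34 mm hold one upright picture each; the slots run from z = 4 to z = 44 mm.
- lid (a joint): Lid angle in rad: 0 shut (about 0.01 when latched), 2.0 fully open, leaning back beyond the hinge. A spring drives it open with about 1 N at its free end (about 1 s to open) when the latch lets go; it stays open until pushed. Shutting it: push the free end over and down in an arc about the hinge, then press down with about 5 N until the latch snaps; unlatched it springs open again.
- lid_hinge (a point): Centre of the lid's hinge axis (box x = +80 mm, z = 63 mm); the axis is the box's y. Orientation turns with the lid: at lid = 0 its axes are those of the box; the lid reaches 160 mm along its own -x from here and its red flat outer top is at its own z = +42 mm; the hollow hood is open towards its own -z.
- lid_press (a point): Point on the lid's outer top face, 20 mm from its free end, mid-width (hinge-frame x = -140, z = +42 mm): where to push the lid shut. Moves with the lid; its z axis is the outward normal of the lid's top face.
- latch (a joint): Thumb latch angle in rad: 0 at rest, 0.25 fully pressed. Sprung; the lid is freed at about 0.12 to 0.17 rad, with about 2 N on the pad.
- latch_pad (a point): Top of the black thumb latch pad, a plate 36 mm wide (box y) and 46 mm long (box x) sticking out of the box's latch end about 53 mm above the desk; this point lies 35 mm out from its pivot, 125 mm from the box centre towards -x. Pressed straight down it tips down about 8 mm. A catch stands up beside the box behind the pad, so press here or further out.
- gold_mid (a point): Gold-framed picture, a stiff panel 8 thick (its x) x 80 wide (its y) x 90 tall (its z), 75 g, same on both faces. Point: its centre, half-way up. In its slot its top edge stands 94 mm above the desk, 32 mm above the box walls. 32 mm of free space each side of it to the next picture.
- black_mid (a point): Black-framed picture, same size, in another slot of the box; point: its centre. To be left in its slot.
- white_mid (a point): White-framed picture, same size, in another slot of the box; point: its centre. To be left in its slot.
- easel_ledge (a point): Wooden display easel, fixed. Point: on top of its ledge (8 mm above the desk), mid-width, half-way between lip and backrest; axes are the easel's: -x is the way it faces (the lip side), +x the backrest side, y along the ledge (110 mm long), z up. The lip (10 mm high) is at x = -9 mm and the foot of the backrest at x = +9 mm, so the gap is 18 mm. The backrest leans back 15 degrees from vertical towards +x, is 64 mm wide and 48 mm high above the ledge.
- mug: White mug, 76 mm across, 92 mm tall; origin under its centre. Leave alone.
- stapler: Red desk stapler, 160 x 34 x 48 mm; origin under its centre. Leave alone.
- tape: Red tape dispenser, 150 x 60 x 78 mm; origin under its centre. Leave alone.
- pencup: Dark pen cup with pens, 76 mm across, 165 mm tall with the pens; origin under its centre. Leave alone.
Mind the look-alikes: they are no part of the job. Leave any orange or purple look-alike of the part that bears box_origin alone.

How it is judged:
By the outcome, as a careful person would: the job done as asked, in the order asked, and still so for the second after the job is handed in, with the robot touching nothing.
It also fails if it takes over 66 s, if anything falls off the work surface, if the arm or the gripper's body presses on something with over 40 N, if the wrist force passes 120 N, or if a joint passes its speed limit or range.

## Working session

There is one attempt and no reset: what is moved stays moved. The work goes in short steps, Python scripts to look and compute and a tool call to move; the robot and the scene stay as the last step left them, time stands still between calls to the robot, and variables do not carry over. Pictures are saved under pics/ and viewed, at most 10 in all, crops included, and the job is handed in when it is done.

Besides the shell and the picture viewer there is one more tool, called after "Emit:" as name([rows], argument=value, ...), one row to a line, values as JSON. arm_command: Moves the arm, as the interface text tells. Its arguments: {"type":"object","properties":{"motion":{"type":"array"}},"required":["motion"]}

```bash
mkdir -p pics; ls; cat > h.py <<'E'
from station import ctrl
import numpy as np, cv2
def save(p,n,crop=None,s=1):
    im=p["image"][...,::-1]
    if crop: im=im[crop[1]:crop[3],crop[0]:crop[2]]
    cv2.imwrite("pics/"+n,cv2.resize(im,None,fx=s,fy=s,interpolation=cv2.INTER_CUBIC))
def proj(p,X):
    X=np.atleast_2d(X); c=(p["world_to_cam"]@np.c_[X,np.ones(len(X))].T)[:3]
    return np.c_[p["fx"]*c[0]/-c[2]+p["cx"],p["fy"]*-c[1]/-c[2]+p["cy"]]
E
python3 - <<'E'
from h import *
a=ctrl.get_image("top"); b=ctrl.get_image("scene")
print({k:v for k,v in a.items() if k!="image"}); 
for n,p in(("top",a),("scene",b)):
    save(p,n+"0.png")
    for t in "box_origin lid_hinge lid_press latch_pad easel_ledge gold_mid black_mid white_mid mug stapler tape pencup".split():
        try: print(n,t,[(np.round(r["location"],3).tolist(),round(r["conf"],2),proj(p,r["location"]).round().tolist()[0]) for r in ctrl.pinpoint(p,t)][:4])
        except Exception as e: print(t,e)
print(ctrl.observe())
E
```

```text
pics
{'fx': 432.8954901836555, 'fy': 432.8954901836555, 'cx': 311.521435342391, 'cy': 196.24389205107576, 'world_to_cam': array([[ 0.01396202, -0.99968172, -0.02101217,  0.03803683],
       [ 0.99677595,  0.01225477,  0.07929391, -0.49705443],
       [-0.07901118, -0.02205153,  0.9966298 , -1.57900023],
       [ 0.        ,  0.        ,  0.        ,  1.        ]]), 'shot': 1}
top box_origin [([0.286, 0.218, 0.002], 0.93, [264.0, 253.0]), ([0.359, 0.562, -0.004], 0.88, [173.0, 232.0]), ([0.5, 0.158, 0.002], 0.63, [281.0, 195.0])]
top lid_hinge [([0.518, 0.239, 0.062], 0.95, [258.0, 189.0]), ([0.377, 0.638, 0.063], 0.87, [146.0, 226.0])]
top lid_press [([0.273, 0.158, 0.102], 0.84, [277.0, 258.0]), ([0.237, -0.3, 0.107], 0.73, [410.0, 271.0]), ([0.341, 0.5, 0.107], 0.59, [180.0, 237.0]), ([0.501, 0.098, 0.105], 0.57, [296.0, 193.0])]
top latch_pad [([0.703, -0.009, 0.002], 0.72, [327.0, 142.0]), ([0.486, 0.033, 0.05], 0.67, [315.0, 199.0]), ([0.329, 0.44, 0.053], 0.64, [201.0, 241.0]), ([0.219, -0.359, 0.052], 0.52, [424.0, 275.0])]
top easel_ledge [([0.499, -0.213, 0.009], 0.62, [381.
[... 1408 characters left out ...]
 [203.0, 180.0])]
{'time_s': 1.3, 'q': array([1.16900175e+00, 8.69207623e-02, 1.75915577e-01, 1.65982098e+00,
       7.86635048e-06, 1.57078407e+00]), 'dq': array([-0.00174385,  0.00079152,  0.0004156 , -0.00195477,  0.0007479 ,
        0.00015697]), 'tau': array([ 1.58802042e-03, -5.20106184e+01,  4.64857185e+01,  1.85985242e-03,
        1.40422035e-04, -5.20469001e-06]), 'tool_pos': array([0.21508485, 0.50619469, 0.23128075]), 'eef_rot': array([-6.83087893e-06,  1.99542647e-01,  9.79889143e-01, -1.38323613e-05]), 'contact_force': array([ 0.3921791 , -0.0546161 , -0.39086273]), 'ft_torque': array([-0.0226841 , -0.05097614,  0.04052726]), 'gripper_force': 0.0, 'opening': 0.08537192557955033}
```

View pics/top0.png

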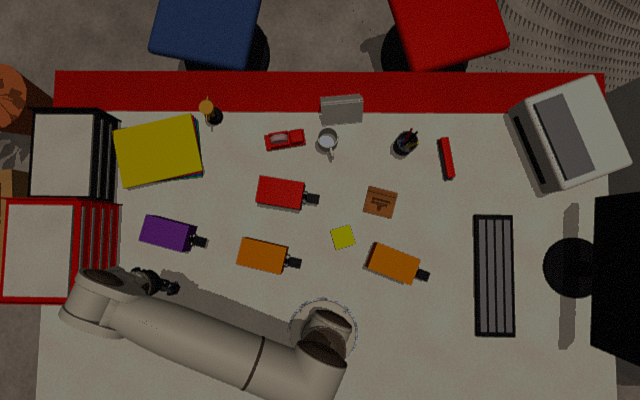

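View pics/scene0.png

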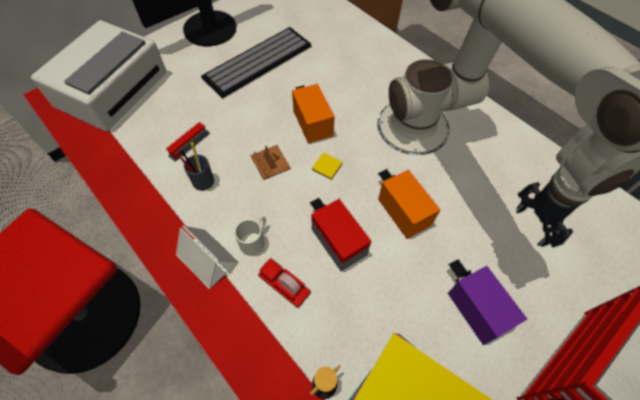

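Red candidates: the box at top px (281,193) is the only red-lidded box. Look-alikes are orange (263,255), orange (394,263) and purple (168,232). Red non-boxes are the tape dispenser (285,139) and stapler (446,158). I choose (281,193) and check it in one crop.

```bash
python3 - <<'E'
import cv2
im=cv2.imread("pics/scene0.png")[130:275,235:385]
cv2.imwrite("pics/crop0.png",cv2.resize(im,None,fx=4,fy=4,interpolation=cv2.INTER_CUBIC))
E
```

Emit:
arm_command([
  {"xyz":[-0.437,-0.333,0.0],"turn":-0.26,"hand":0.0},
  {"xyz":[-0.437,-0.333,0.0],"turn":-0.26,"hand":0.0},
  {"xyz":[-0.437,-0.333,0.0],"turn":-0.26,"hand":0.0},
  {"xyz":[-0.437,-0.333,0.0],"turn":-0.26,"hand":0.0},
  {"xyz":[-0.437,-0.333,0.0],"turn":-0.26,"hand":0.0},
  {"xyz":[-0.437,-0.333,0.0],"turn":-0.26,"hand":0.0},
  {"xyz":[-0.437,-0.333,0.0],"turn":-0.26,"hand":0.0},
  {"xyz":[-0.437,-0.333,0.0],"turn":-0.26,"hand":0.0},
])

```text
time_s: 1.97
tool_pos: [0.379, 0.2176, 0.2316]
eef_rot: [0.0, 0.071, 0.998, 0.0]
contact_force: [0.2, -0.2, 0.0]
opening: 0.0
gripper_force: 0.0
```

View pics/crop0.png

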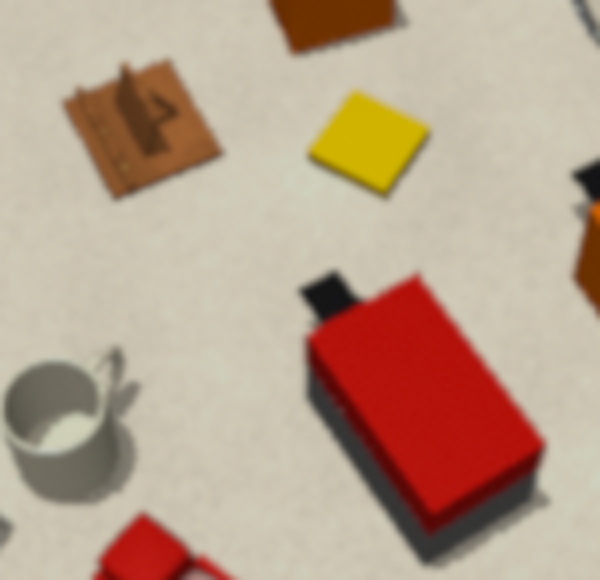

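Crop: red box with its black latch pad at (330,295), easel at (140,130) with the lip on its lower-left edge, so it faces away from the robot. Choice confirmed.

Emit:
arm_command([
  {"xyz":[-0.132,-0.175,0.0],"turn":0,"hand":0.0},
  {"xyz":[-0.132,-0.175,0.0],"turn":0,"hand":0.0},
  {"xyz":[-0.132,-0.175,0.0],"turn":0,"hand":0.0},
  {"xyz":[-0.132,-0.175,0.0],"turn":0,"hand":0.0},
  {"xyz":[-0.132,-0.175,0.0],"turn":0,"hand":0.0},
  {"xyz":[-0.132,-0.175,0.0],"turn":0,"hand":0.0},
  {"xyz":[-0.132,-0.175,0.0],"turn":0,"hand":0.0},
])

```text
time_s: 2.55
tool_pos: [0.4854, 0.025, 0.2308]
eef_rot: [-0.0, 0.073, 0.997, -0.0]
contact_force: [0.4, 0.2, 0.6]
opening: 0.0004
gripper_force: 0.0
```

```bash
cat >> h.py <<'E'
from scipy.spatial.transform import Rotation as R
def pose():
    o=ctrl.observe(); T=np.eye(4); q=o["eef_rot"]; T[:3,:3]=R.from_quat([q[1],q[2],q[3],q[0]]).as_matrix(); T[:3,3]=o["tool_pos"]; return T
def wrist():
    T=pose(); p=ctrl.get_image("wrist"); p["w2c"]=np.linalg.inv(T@p["hand_eye"]); return p,T
def wproj(p,X):
    q=dict(p); q["world_to_cam"]=p["w2c"]; return proj(q,X)
def look(p,names,w=True):
    for t in names.split():
        print(t,[(np.round(r["location"],3).tolist(),round(r["conf"],2),(wproj if w else proj)(p,r["location"]).round().tolist()[0]) for r in ctrl.pinpoint(p,t)][:3])
E
python3 - <<'E'
from h import *
p,T=wrist(); save(p,"w1.png"); print({k:v for k,v in p.items() if k not in("image","w2c")},T)
look(p,"latch_pad lid_press box_origin lid_hinge easel_ledge")
E
```

```text
{'fx': 332.00577320151893, 'fy': 332.00577320151893, 'cx': 323.57733049106696, 'cy': 201.98385269862143, 'hand_eye': array([[-9.76172169e-04,  9.63305512e-01,  2.68405545e-01,
         6.82726604e-02],
       [ 9.99999359e-01,  7.86306942e-04,  8.14877841e-04,
        -3.85725649e-04],
       [ 5.73927173e-04,  2.68406169e-01, -9.63305662e-01,
        -1.43041894e-01],
       [ 0.00000000e+00,  0.00000000e+00,  0.00000000e+00,
         1.00000000e+00]]), 'shot': 3} [[-9.89371521e-01  1.45408251e-01 -6.58239032e-04  4.85357568e-01]
 [ 1.45408520e-01  9.89371627e-01 -3.81613373e-04  2.50405505e-02]
 [ 5.95753289e-04 -4.73270967e-04 -9.99999711e-01  2.30796193e-01]
 [ 0.00000000e+00  0.00000000e+00  0.00000000e+00  1.00000000e+00]]
latch_pad [([0.486, 0.034, 0.056], 0.9, [334.0, 181.0])]
lid_press [([0.499, 0.103, 0.109], 0.85, [421.0, 198.0])]
box_origin []
lid_hinge []
easel_ledge [([0.499, -0.214, 0.011], 0.68, [119.0, 215.0])]
```

View pics/w1.png

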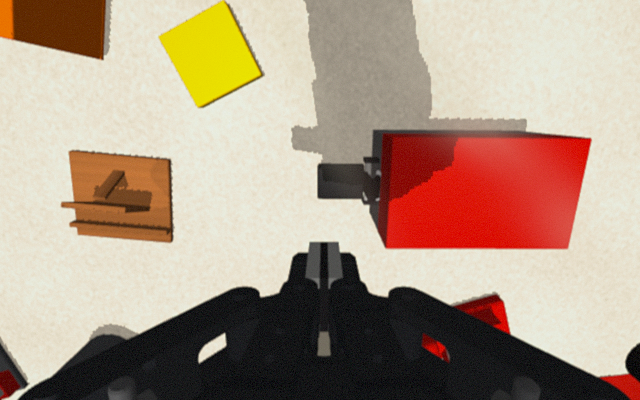

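Emit:
arm_command([
  {"xyz":[0,0.003,0.17],"turn":0,"hand":0.0},
  {"xyz":[0,0.003,0.17],"turn":0,"hand":0.0},
  {"xyz":[0,0.003,0.17],"turn":0,"hand":0.0},
  {"xyz":[0,0.003,0.17],"turn":0,"hand":0.0},
  {"xyz":[0,0.003,0.17],"turn":0,"hand":0.0},
  {"xyz":[0,0.003,0.178],"turn":0,"hand":0.0},
  {"xyz":[0,0.003,0.182],"turn":0,"hand":0.0},
  {"xyz":[0,0.003,0.184],"turn":0,"hand":0.0},
])

```text
time_s: 3.52
tool_pos: [0.4861, 0.0309, 0.0495]
eef_rot: [0.001, 0.071, 0.998, 0.0]
contact_force: [-0.7, -0.2, 1.5]
opening: 0.0002
gripper_force: 0.6
```

```bash
cat > m.py <<'E'
from h import *
p=dict(fx=332.0058,fy=332.0058,cx=323.577,cy=201.984)
HE=np.array([[-9.76172169e-04,9.63305512e-01,2.68405545e-01,6.82726604e-02],[9.99999359e-01,7.86306942e-04,8.14877841e-04,-3.85725649e-04],[5.73927173e-04,2.68406169e-01,-9.63305662e-01,-1.43041894e-01],[0,0,0,1]])
def back(T,uv,z):
    M=T@HE; out=[]
    for u,v in uv:
        d=M[:3,:3]@np.array([(u-p["cx"])/p["fx"],-(v-p["cy"])/p["fy"],-1]); o=M[:3,3]; out.append(o+d*(z-o[2])/d[2])
    return np.array(out)
E
python3 - <<'E'
from m import *
o=ctrl.observe(); print(o["contact_force"],o["tool_pos"])
T=np.array([[-9.89371521e-01,1.45408251e-01,-6.58e-04,4.85357568e-01],[1.45408520e-01,9.89371627e-01,-3.8e-04,2.50405505e-02],[5.96e-04,-4.73e-04,-1,2.30796193e-01],[0,0,0,1]])
print("lid",back(T,[(385,133),(590,139),(568,247),(386,247)],.105).round(4))
print("easel base back",back(T,[(69,151),(171,159)],.008).round(4))
print("easel lip",back(T,[(72,221),(170,228)],.018).round(4))
print("easel front",back(T,[(78,234),(172,241)],.004).round(4))
print("pad",back(T,[(318,162),(318,198)],.053).round(4))
E
```

```text
[-0.73452907 -0.20170712  1.53719056] [0.48613922 0.0308788  0.04947633]
lid [[0.4426 0.08   0.105 ]
 [0.4712 0.2413 0.105 ]
 [0.5633 0.2285 0.105 ]
 [0.5401 0.0714 0.105 ]]
easel base back [[ 0.4201 -0.2486  0.008 ]
 [ 0.445  -0.1401  0.008 ]]
easel lip [[ 0.4962 -0.2651  0.018 ]
 [ 0.5205 -0.1576  0.018 ]]
easel front [[ 0.5159 -0.2755  0.004 ]
 [ 0.5409 -0.1672  0.004 ]]
pad [[0.4654 0.0218 0.053 ]
 [0.5011 0.0163 0.053 ]]
```

Emit:
arm_command([
  {"xyz":[0,-0.001,0.004],"turn":0,"hand":0.0},
  {"xyz":[0,-0.001,0.008],"turn":0,"hand":0.0},
  {"xyz":[0,-0.001,0.008],"turn":0,"hand":0.0},
  {"xyz":[0,-0.001,-0.02],"turn":0,"hand":0.0},
  {"xyz":[0,-0.06,-0.06],"turn":0,"hand":0.0},
  {"xyz":[0,-0.06,-0.1],"turn":0,"hand":0.0},
  {"xyz":[0,-0.06,-0.15],"turn":0,"hand":0.0},
  {"xyz":[0,-0.06,-0.19],"turn":0,"hand":0.0},
])

```text
time_s: 4.18
tool_pos: [0.4763, -0.029, 0.215]
eef_rot: [0.001, 0.072, 0.997, -0.0]
contact_force: [1.7, 0.5, 1.0]
opening: -0.0002
gripper_force: 0.0
```

```bash
python3 - <<'E'
from h import *
s=ctrl.get_image("scene"); save(s,"s1.png",(200,100,420,300),3.5)
p,T=wrist(); print(T[:3,3]); look(p,"easel_ledge gold_mid white_mid black_mid lid_press latch_pad"); look(s,"lid_press gold_mid white_mid black_mid easel_ledge",False)
E
```

```text
[ 0.4784398  -0.02890764  0.2236375 ]
easel_ledge [([0.5, -0.213, 0.01], 0.76, [166.0, 214.0])]
gold_mid [([0.509, 0.191, 0.044], 0.78, [548.0, 177.0])]
white_mid [([0.507, 0.154, 0.051], 0.61, [515.0, 183.0])]
black_mid [([0.501, 0.11, 0.05], 0.56, [469.0, 182.0])]
lid_press []
latch_pad [([0.486, 0.035, 0.052], 0.58, [391.0, 178.0])]
lid_press [([0.346, 0.504, 0.106], 0.73, [477.0, 280.0]), ([0.511, 0.191, 0.199], 0.67, [350.0, 221.0]), ([0.266, 0.157, 0.106], 0.57, [400.0, 179.0])]
gold_mid []
white_mid [([0.502, 0.151, 0.046], 0.53, [339.0, 233.0]), ([0.514, 0.191, 0.2], 0.49, [350.0, 221.0]), ([0.493, 0.112, 0.044], 0.36, [333.0, 223.0])]
black_mid [([0.495, 0.11, 0.044], 0.5, [331.0, 223.0])]
easel_ledge [([0.502, -0.214, 0.01], 0.59, [264.0, 163.0]), ([0.513, 0.189, 0.202], 0.16, [349.0, 220.0])]
```

View pics/s1.png

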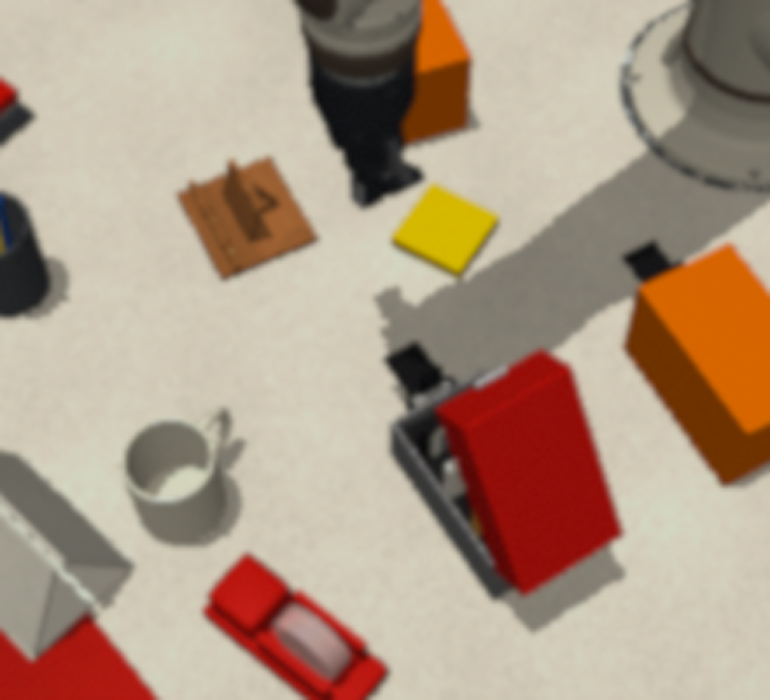

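Lid is popping open; the pictures show in the box, with gold nearest the hinge (~crop (477,520)).

Emit:
arm_command([
  {"xyz":[0,0,-0.03],"turn":0,"hand":0.03},
  {"xyz":[0,0,-0.03],"turn":0,"hand":0.03},
  {"xyz":[0,0.04,-0.03],"turn":0,"hand":0.03},
  {"xyz":[0,0.08,-0.03],"turn":0,"hand":0.03},
  {"xyz":[0,0.12,-0.03],"turn":0,"hand":0.03},
  {"xyz":[0,0.16,-0.03],"turn":0,"hand":0.03},
  {"xyz":[0,0.18,-0.03],"turn":0,"hand":0.03},
  {"xyz":[0,0.18,-0.03],"turn":0,"hand":0.03},
])

```text
time_s: 5.5
tool_pos: [0.5022, 0.1542, 0.2413]
eef_rot: [-0.0, 0.069, 0.998, 0.0]
contact_force: [0.4, 0.1, 0.3]
opening: 0.03
gripper_force: 0.0
```

```bash
python3 - <<'E'
from h import *
p,T=wrist(); print(T.round(4),ctrl.observe()["opening"]); save(p,"w2.png"); look(p,"gold_mid white_mid black_mid lid_press latch_pad box_origin lid_hinge")
E
```

```text
[[-9.905e-01  1.374e-01 -6.000e-04  5.022e-01]
 [ 1.374e-01  9.905e-01  6.000e-04  1.542e-01]
 [ 7.000e-04  5.000e-04 -1.000e+00  2.413e-01]
 [ 0.000e+00  0.000e+00  0.000e+00  1.000e+00]] 0.029993239740936407
gold_mid [([0.511, 0.191, 0.046], 0.74, [360.0, 181.0])]
white_mid [([0.507, 0.151, 0.049], 0.85, [322.0, 184.0])]
black_mid [([0.501, 0.11, 0.048], 0.89, [282.0, 183.0])]
lid_press [([0.533, 0.332, 0.172], 0.85, [592.0, 224.0]), ([0.5, 0.106, 0.051], 0.24, [278.0, 183.0])]
latch_pad []
box_origin [([0.506, 0.159, -0.002], 0.91, [328.0, 172.0])]
lid_hinge [([0.52, 0.239, 0.064], 0.87, [412.0, 188.0])]
```

View pics/w2.png

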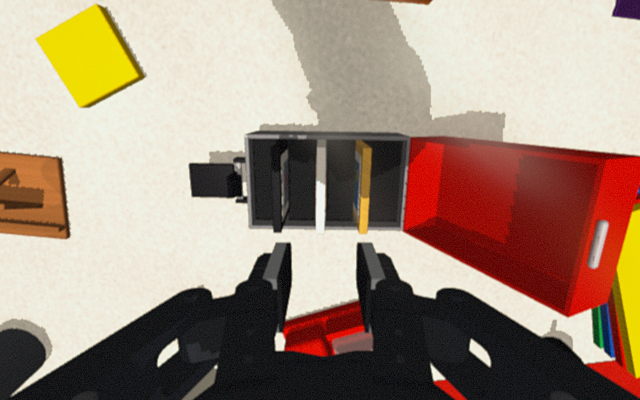

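The view shows the gold top edge at (362,142)–(364,233), the hinge-side slot. White is at (321,185), black at (278,185), and the lid is fully open on the right.

```bash
python3 - <<'E'
from m import *
T=np.array([[-.9905,.1374,-.0006,.5022],[.1374,.9905,.0006,.1542],[.0007,.0005,-1,.2413],[0,0,0,1]])
for n,uv,z in(("gold",[(363,142),(364,233)],.094),("white",[(321,141),(321,232)],.094),("black",[(280,141),(277,232)],.094),("boxL",[(248,134),(250,228)],.062),("boxR",[(410,135),(405,230)],.062)):
    w=back(T,uv,z); c=w.mean(0); d=w[1]-w[0]; print(n,c.round(4),np.linalg.norm(d).round(4),np.degrees(np.arctan2(d[1],d[0])).round(1),"tool shift",(T[:3,:3].T@(c-T[:3,3])).round(4))
E
```

```text
gold [0.5077 0.1891 0.094 ] 0.0839 -5.5 tool shift [-0.0008  0.0353  0.1473]
white [0.5015 0.1514 0.094 ] 0.0837 -8.1 tool shift [ 0.0002 -0.0029  0.1473]
black [0.4962 0.1136 0.094 ] 0.0839 -11.9 tool shift [ 0.0002 -0.0411  0.1473]
boxL [0.4936 0.0802 0.062 ] 0.0952 -10.2 tool shift [-0.0017 -0.0746  0.1793]
boxR [0.5169 0.2357 0.062 ] 0.0964 -7.0 tool shift [-0.0035  0.0826  0.1793]
```

Emit:
arm_command([
  {"xyz":[-0.002,0.036,0.03],"turn":0,"hand":0.03},
  {"xyz":[-0.002,0.036,0.06],"turn":0,"hand":0.03},
  {"xyz":[-0.002,0.036,0.09],"turn":0,"hand":0.03},
  {"xyz":[-0.002,0.036,0.12],"turn":0,"hand":0.03},
  {"xyz":[-0.002,0.036,0.15],"turn":0,"hand":0.03},
  {"xyz":[-0.002,0.036,0.175],"turn":0,"hand":0.03},
  {"xyz":[-0.002,0.036,0.175],"turn":0,"hand":0.03},
  {"xyz":[-0.002,0.036,0.175],"turn":0,"hand":0.03},
])

```text
time_s: 6.57
tool_pos: [0.5084, 0.1851, 0.0666]
eef_rot: [-0.001, 0.071, 0.997, -0.0]
contact_force: [-0.2, 0.2, 0.3]
opening: 0.0299
gripper_force: 0.0
```

Emit:
arm_command([
  {"xyz":[0,0,0],"turn":0,"hand":0.015},
  {"xyz":[0,0,0],"turn":0,"hand":0.0},
  {"xyz":[0,0,0],"turn":0,"hand":0.0},
  {"xyz":[0,0,0],"turn":0,"hand":0.0},
  {"xyz":[0,0,0],"turn":0,"hand":0.0},
])

```text
time_s: 6.98
tool_pos: [0.5105, 0.1876, 0.0694]
eef_rot: [0.002, 0.071, 0.998, 0.002]
contact_force: [0.7, 7.8, 0.1]
opening: 0.0071
gripper_force: 58.2
```

Emit:
arm_command([
  {"xyz":[0,0.002,0],"turn":0,"hand":0.0},
  {"xyz":[0,0.002,-0.015],"turn":0,"hand":0.0},
  {"xyz":[0,0.002,-0.03],"turn":0,"hand":0.0},
  {"xyz":[0,0.002,-0.05],"turn":0,"hand":0.0},
  {"xyz":[0,0.002,-0.075],"turn":0,"hand":0.0},
  {"xyz":[0,0.002,-0.1],"turn":0,"hand":0.0},
  {"xyz":[0,0.002,-0.11],"turn":0,"hand":0.0},
])

```text
time_s: 7.57
tool_pos: [0.5106, 0.1881, 0.1818]
eef_rot: [0.003, 0.071, 0.997, 0.001]
contact_force: [0.7, 1.3, 0.7]
opening: 0.0071
gripper_force: 58.9
```

```bash
python3 - <<'E'
from h import *
p,T=wrist(); print(T.round(4),ctrl.observe()["contact_force"],ctrl.observe()["q"].round(2)); save(p,"w3.png"); look(p,"gold_mid")
E
```

```text
[[-0.9899  0.1414  0.0056  0.5106]
 [ 0.1414  0.9899  0.0017  0.1881]
 [-0.0053  0.0025 -1.      0.1818]
 [ 0.      0.      0.      1.    ]] [-0.89921035 -0.66342997  0.91794315] [ 0.35  0.05  0.05  1.56 -0.    0.5 ]
gold_mid []
```

View pics/w3.png

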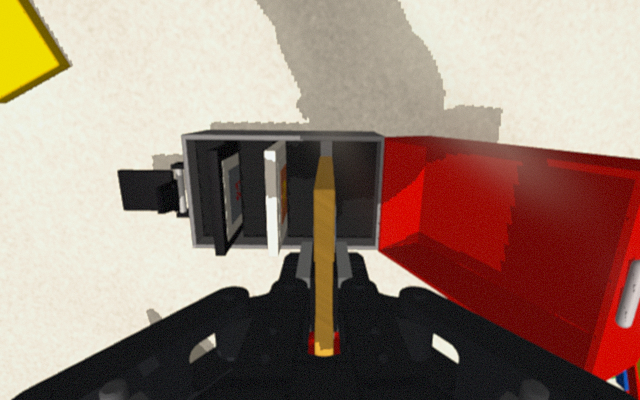

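Held square: gold top edge runs (324,157)–(325,352); white and black stay in their slots.

Emit:
arm_command([
  {"xyz":[0,-0.02,-0.03],"turn":0,"hand":0.0},
  {"xyz":[-0.01,-0.06,-0.03],"turn":0,"hand":0.0},
  {"xyz":[-0.02,-0.1,-0.03],"turn":-0.1,"hand":0.0},
  {"xyz":[-0.03,-0.14,-0.03],"turn":-0.22,"hand":0.0},
  {"xyz":[-0.04,-0.18,-0.03],"turn":-0.34,"hand":0.0},
  {"xyz":[-0.047,-0.22,-0.03],"turn":-0.46,"hand":0.0},
  {"xyz":[-0.047,-0.26,-0.03],"turn":-0.58,"hand":0.0},
  {"xyz":[-0.047,-0.3,-0.03],"turn":-0.7,"hand":0.0},
])

```text
time_s: 8.33
tool_pos: [0.5152, -0.1022, 0.2052]
eef_rot: [-0.001, -0.258, 0.966, 0.0]
contact_force: [0.8, 0.5, -0.9]
opening: 0.0068
gripper_force: 58.8
```

```bash
python3 - <<'E'
from m import *
T=np.array([[-.9899,.1414,.0056,.5106],[.1414,.9899,.0017,.1881],[-.0053,.0025,-1,.1818],[0,0,0,1]])
w=back(T,[(325,157),(325,352)],.2064); print(((w-T[:3,3])@T[:3,:3]).round(4))
P=pose(); print(P.round(3)); d=np.array([.5005,-.214,P[2,3]])-P[:3,3]; print("shift",P[:3,:3].T@d, "turn",-(np.radians(167)-np.arctan2(P[1,1],P[0,1])))
E
```

```text
[[ 0.052   0.     -0.0249]
 [-0.0308  0.0001 -0.0244]]
[[-0.867 -0.499 -0.002  0.515]
 [-0.499  0.867  0.    -0.102]
 [ 0.001  0.001 -1.     0.205]
 [ 0.     0.     0.     1.   ]]
shift [ 6.85157719e-02 -8.95512663e-02  2.67758149e-06] turn -0.8215606882818491
```

Emit:
arm_command([
  {"xyz":[0.068,-0.09,0],"turn":-0.12,"hand":0.0},
  {"xyz":[0.068,-0.09,0],"turn":-0.24,"hand":0.0},
  {"xyz":[0.068,-0.09,0],"turn":-0.36,"hand":0.0},
  {"xyz":[0.068,-0.09,0],"turn":-0.48,"hand":0.0},
  {"xyz":[0.068,-0.09,0],"turn":-0.6,"hand":0.0},
  {"xyz":[0.068,-0.09,0],"turn":-0.71,"hand":0.0},
  {"xyz":[0.068,-0.09,0],"turn":-0.82,"hand":0.0},
  {"xyz":[0.068,-0.09,0],"turn":-0.82,"hand":0.0},
])

```text
time_s: 9.0
tool_pos: [0.5007, -0.2123, 0.2053]
eef_rot: [-0.001, -0.622, 0.783, 0.001]
contact_force: [0.1, 0.2, -1.3]
opening: 0.0066
gripper_force: 58.9
```

```bash
python3 - <<'E'
from m import *
I=np.linalg.inv(HE)
for c in (0,.003,.006,.010):
  X=np.array([[c+.04,0,-.025],[c+.04,0,.065],[c-.04,0,-.025]]); q=(I@np.c_[X,np.ones(3)].T)[:3]
  print(c,(p["fy"]*-q[1]/-q[2]+p["cy"]).round(0))
w,T=wrist(); print(T.round(4)); save(w,"w4.png"); look(w,"easel_ledge gold_mid")
E
```

```text
0 [190. 156. 371.]
0.003 [182. 152. 365.]
0.006 [174. 147. 359.]
0.01 [163. 140. 351.]
[[-2.274e-01 -9.738e-01 -1.900e-03  5.007e-01]
 [-9.738e-01  2.274e-01  7.000e-04 -2.123e-01]
 [-2.000e-04  2.000e-03 -1.000e+00  2.053e-01]
 [ 0.000e+00  0.000e+00  0.000e+00  1.000e+00]]
easel_ledge [([0.501, -0.213, 0.008], 0.63, [322.0, 177.0])]
gold_mid []
```

View pics/w4.png

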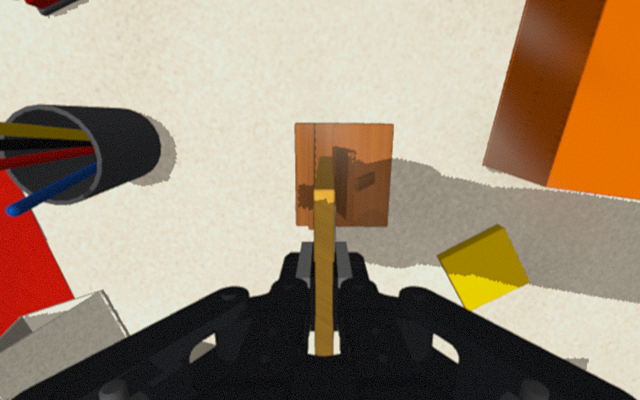

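```bash
python3 - <<'E'
from m import *
im=cv2.imread("pics/w4.png")
for v in (128,135,145,155): print(v,[(u,int(im[v,u].mean())) for u in range(292,360,2)])
T=pose()
def P(x,y,z):
    ex=np.array([-.974,.226,0]); ey=np.array([-.226,-.974,0]); X=np.array([.501,-.213,.008])+ex*x+ey*y+[0,0,z]
    q=np.linalg.inv(T@HE)@np.r_[X,1]; return round(p["fx"]*q[0]/-q[2]+p["cx"]),round(-p["fy"]*q[1]/-q[2]+p["cy"])
for n,a in dict(lipin0=(-9,55,10),lipin1=(-9,-55,10),lipbot=(-9,55,0),foot0=(9,32,0),foot1=(9,-32,0),btop=(21.4,32,46),btop1=(21.4,-32,46)).items(): print(n,P(*np.array(a)/1000))
E
```

```text
128 [(292, 223), (294, 161), (296, 113), (298, 119), (300, 115), (302, 110), (304, 113), (306, 121), (308, 116), (310, 123), (312, 119), (314, 101), (316, 121), (318, 127), (320, 123), (322, 125), (324, 133), (326, 132), (328, 134), (330, 134), (332, 126), (334, 130), (336, 129), (338, 133), (340, 131), (342, 136), (344, 129), (346, 132), (348, 133), (350, 127), (352, 128), (354, 123), (356, 126), (358, 125)]
135 [(292, 218), (294, 186), (296, 112), (298, 118), (300, 112), (302, 110), (304, 112), (306, 113), (308, 107), (310, 114), (312, 113), (314, 90), (316, 119), (318, 119), (320, 120), (322, 124), (324, 123), (326, 130), (328, 129), (330, 132), (332, 129), (334, 127), (336, 132), (338, 130), (340, 132), (342, 127), (344, 130), (346, 128), (348, 129), (350, 130), (352, 125), (354, 128), (356, 125), (358, 128)]
145 [(292, 217), (294, 179), (296, 110), (298, 118), (300, 115), (302, 109), (304, 107), (306, 113), (308, 106), (310, 113), (312, 106), (314, 83), (316, 110), (318, 112), (320, 113), (322, 111), (324, 115), (326, 123), (328, 125), (330, 124), (332, 123), (334, 121), (336, 119), (338, 128), (340, 128), (342, 132), (344, 128), (346, 129), (348, 130), (350, 125), (352, 125), (354, 123), (356, 127), (358, 124)]
155 [(292, 225), (294, 214), (296, 96), (298, 114), (300, 115), (302, 105), (304, 107), (306, 112), (308, 102), (310, 110), (312, 106), (314, 72), (316, 99), (318, 108), (320, 106), (322, 106), (324, 110), (326, 108), (328, 115), (330, 109), (332, 96), (334, 77), (336, 75), (338, 74), (340, 72), (342, 78), (344, 76), (346, 77), (348, 108), (350, 103), (352, 108), (354, 99), (356, 123), (358, 123)]
lipin0 (314, 123)
lipin1 (316, 229)
lipbot (314, 122)
foot0 (332, 145)
foot1 (332, 206)
btop (348, 151)
btop1 (347, 219)
```

Emit:
arm_command([
  {"xyz":[0.001,0.003,0.035],"turn":0,"hand":0.0},
  {"xyz":[0.001,0.003,0.07],"turn":0,"hand":0.0},
  {"xyz":[0.001,0.003,0.1],"turn":0,"hand":0.0},
  {"xyz":[0.001,0.003,0.12],"turn":0,"hand":0.0},
  {"xyz":[0.001,0.003,0.127],"turn":0,"hand":0.0},
  {"xyz":[0.001,0.003,0.129],"turn":0,"hand":0.0},
  {"xyz":[0.001,0.003,0.129],"turn":0,"hand":0.0},
])

```text
time_s: 9.73
tool_pos: [0.4981, -0.2125, 0.0784]
eef_rot: [-0.0, -0.619, 0.785, -0.0]
contact_force: [0.1, 0.2, -0.5]
opening: 0.007
gripper_force: 58.6
```

```bash
python3 - <<'E'
from h import *
print(pose().round(4)); print(ctrl.observe()["contact_force"])
E
```

```text
[[-2.329e-01 -9.725e-01  0.000e+00  4.981e-01]
 [-9.725e-01  2.329e-01 -1.000e-04 -2.125e-01]
 [ 1.000e-04 -0.000e+00 -1.000e+00  7.840e-02]
 [ 0.000e+00  0.000e+00  0.000e+00  1.000e+00]]
[ 0.14871421  0.21513301 -0.51894889]
```

Emit:
arm_command([
  {"xyz":[0,0,0.002],"turn":0,"hand":0.0},
  {"xyz":[0,0,0.003],"turn":0,"hand":0.0},
  {"xyz":[0,0,0.004],"turn":0,"hand":0.0},
  {"xyz":[0,0,0.005],"turn":0,"hand":0.0},
  {"xyz":[0,0,0.005],"turn":0,"hand":0.0},
])

```text
time_s: 10.15
tool_pos: [0.4983, -0.2127, 0.0736]
eef_rot: [0.0, -0.62, 0.785, -0.001]
contact_force: [0.7, -1.5, 2.9]
opening: 0.0069
gripper_force: 59.2
```

Emit:
arm_command([
  {"xyz":[0,0,-0.001],"turn":0,"hand":0.012},
  {"xyz":[0,0,-0.001],"turn":0,"hand":0.02},
  {"xyz":[0,0,-0.001],"turn":0,"hand":0.03},
  {"xyz":[0,0.004,-0.001],"turn":0,"hand":0.03},
  {"xyz":[0,0.008,-0.001],"turn":0,"hand":0.03},
  {"xyz":[0,0.011,-0.001],"turn":0,"hand":0.03},
  {"xyz":[0,0.014,-0.001],"turn":0,"hand":0.03},
  {"xyz":[0,0.017,-0.001],"turn":0,"hand":0.03},
])

```text
time_s: 10.82
tool_pos: [0.481, -0.2084, 0.074]
eef_rot: [-0.0, -0.62, 0.785, 0.0]
contact_force: [0.1, 1.2, -0.1]
opening: 0.0299
gripper_force: 0.0
```

Emit:
arm_command([
  {"xyz":[0,0.003,0],"turn":0,"hand":0.03},
  {"xyz":[0,0.005,0],"turn":0,"hand":0.03},
  {"xyz":[0,0.007,0],"turn":0,"hand":0.03},
  {"xyz":[0,0.008,0],"turn":0,"hand":0.03},
  {"xyz":[0,0.008,0],"turn":0,"hand":0.03},
])

```text
time_s: 11.23
tool_pos: [0.4735, -0.2067, 0.074]
eef_rot: [0.0, -0.62, 0.785, -0.0]
contact_force: [0.1, 0.3, -1.1]
opening: 0.03
gripper_force: 0.0
```

Emit:
arm_command([
  {"xyz":[0,0,-0.01],"turn":0,"hand":0.034},
  {"xyz":[0,0,-0.03],"turn":0,"hand":0.034},
  {"xyz":[0,0,-0.06],"turn":0,"hand":0.034},
  {"xyz":[0,0,-0.1],"turn":0,"hand":0.034},
  {"xyz":[0,0,-0.14],"turn":0,"hand":0.034},
  {"xyz":[0,-0.02,-0.16],"turn":0,"hand":0.0},
  {"xyz":[0,-0.02,-0.16],"turn":0,"hand":0.0},
])

```text
time_s: 11.82
tool_pos: [0.4963, -0.2124, 0.2398]
eef_rot: [0.002, -0.62, 0.785, -0.004]
contact_force: [1.8, -0.9, 0.2]
opening: 0.0108
gripper_force: 0.0
```

```bash
python3 - <<'E'
from h import *
w,T=wrist(); print(T.round(4)); s=ctrl.get_image("scene")
look(w,"gold_mid easel_ledge");look(s,"gold_mid easel_ledge lid_press lid_hinge",False)
a=cv2.resize(w["image"][100:300,220:420],(400,400)); b=cv2.resize(s["image"][120:220,210:310],(400,400),interpolation=cv2.INTER_CUBIC)
cv2.imwrite("pics/e1.png",np.hstack([a,b])[...,::-1])
E
```

```text
[[-0.2317 -0.9727  0.0083  0.4963]
 [-0.9728  0.2317 -0.0034 -0.2124]
 [ 0.0014 -0.0088 -1.      0.2398]
 [ 0.      0.      0.      1.    ]]
gold_mid [([0.484, -0.21, 0.052], 0.68, [337.0, 180.0])]
easel_ledge [([0.5, -0.213, 0.008], 0.84, [322.0, 173.0])]
gold_mid [([0.489, -0.212, 0.055], 0.94, [266.0, 153.0])]
easel_ledge [([0.507, -0.214, 0.013], 0.86, [263.0, 163.0])]
lid_press [([0.344, 0.504, 0.108], 0.77, [478.0, 279.0]), ([0.236, -0.298, 0.104], 0.74, [308.0, 90.0]), ([0.269, 0.157, 0.109], 0.73, [399.0, 179.0])]
lid_hinge [([0.286, -0.168, 0.065], 0.93, [322.0, 127.0]), ([0.298, 0.297, 0.061], 0.82, [425.0, 224.0]), ([0.377, 0.638, 0.065], 0.67, [506.0, 332.0])]
```

View pics/e1.png

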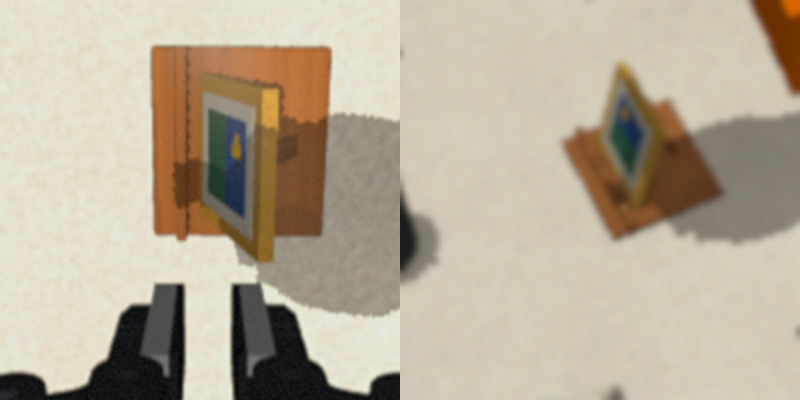

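Picture view: the gold picture leans on the backrest, centred and square (crop (235,165)); networks put its centre at easel x ≈ +17 mm, y ≈ +1 mm, z = 52 mm, as flush leaning would give. Now the lid.

Emit:
arm_command([
  {"xyz":[0,0,-0.035],"turn":0,"hand":0},
  {"xyz":[-0.577,0.096,-0.035],"turn":-0.089,"hand":0},
  {"xyz":[-0.577,0.096,-0.035],"turn":-0.089,"hand":0},
  {"xyz":[-0.577,0.096,-0.035],"turn":-0.089,"hand":0},
  {"xyz":[-0.577,0.096,-0.035],"turn":-0.089,"hand":0},
  {"xyz":[-0.577,0.096,-0.035],"turn":-0.089,"hand":0},
  {"xyz":[-0.577,0.096,-0.035],"turn":-0.089,"hand":0},
  {"xyz":[-0.577,0.096,-0.035],"turn":-0.089,"hand":0},
])

```text
time_s: 12.88
tool_pos: [0.5125, 0.0815, 0.2687]
eef_rot: [-0.0, -0.654, 0.757, 0.0]
contact_force: [1.7, -0.3, -0.7]
opening: -0.0002
gripper_force: 0.0
```

```bash
cat > go.py <<'E'
from h import *
import sys
def to(x,y,z):
    P=pose(); print(P[:3,3].round(4),"yaw",np.degrees(np.arctan2(P[1,1],P[0,1])).round(2),"F",ctrl.observe()["contact_force"].round(1)); print("shift",(P[:3,:3].T@(np.array([x,y,z])-P[:3,3])).round(4))
H=np.array([.517,.237,.063]); bx=np.array([.145,.9894,0])
def tcp(th):
    c,s=np.cos(th),np.sin(th)
    if th>np.pi/2: x=-160*c+42*s+11; z=160*s+42*c-20
    else:
        r=140+11*c; x=-r*c+42*s+11; z=r*s+42*c
    return x/1000,z/1000
if __name__=="__main__":
    to(.536,.372,.275)
    for d in range(115,-1,-5): print(d,np.round(tcp(np.radians(d)),3))
E
python3 go.py
```

```text
[0.5125 0.0815 0.2687] yaw 171.69 F [ 1.7 -0.3 -0.7]
shift [-0.2908  0.0188 -0.0063]
115 [0.117 0.107]
110 [0.105 0.116]
105 [0.093 0.124]
100 [0.08 0.13]
95 [0.067 0.136]
90 [0.053 0.14 ]
85 [0.041 0.144]
80 [0.028 0.147]
75 [0.015 0.149]
70 [0.001 0.149]
65 [-0.012  0.149]
60 [-0.025  0.147]
55 [-0.039  0.144]
50 [-0.051  0.14 ]
45 [-0.064  0.134]
40 [-0.076  0.128]
35 [-0.087  0.12 ]
30 [-0.097  0.111]
25 [-0.107  0.101]
20 [-0.116  0.091]
15 [-0.124  0.08 ]
10 [-0.13   0.068]
5 [-0.136  0.055]
0 [-0.14   0.042]
```

Emit:
arm_command([
  {"xyz":[-0.291,0.019,-0.006],"turn":0,"hand":0},
  {"xyz":[-0.291,0.019,-0.006],"turn":0,"hand":0},
  {"xyz":[-0.291,0.019,-0.006],"turn":0,"hand":0},
  {"xyz":[-0.291,0.019,-0.006],"turn":0,"hand":0},
  {"xyz":[-0.291,0.019,-0.006],"turn":0,"hand":0},
  {"xyz":[-0.291,0.019,-0.006],"turn":0,"hand":0},
  {"xyz":[-0.291,0.019,-0.006],"turn":0,"hand":0},
  {"xyz":[-0.291,0.019,-0.006],"turn":0,"hand":0},
])

```text
time_s: 13.55
tool_pos: [0.5357, 0.3765, 0.271]
eef_rot: [-0.002, -0.656, 0.755, 0.001]
contact_force: [-0.1, -0.1, -1.7]
opening: -0.0002
gripper_force: 0.0
```

```bash
python3 - <<'E'
from go import *
x,z=tcp(np.radians(115)); t=H+bx*(x+.012)+[0,0,z]; to(*t)
w,T=wrist(); look(w,"lid_press lid_hinge")
E
```

```text
[0.5357 0.3765 0.271 ] yaw 171.96 F [-0.1 -0.1 -1.7]
shift [ 0.0119 -0.002   0.1007]
lid_press [([0.341, 0.499, 0.103], 0.68, [526.0, 273.0]), ([0.535, 0.335, 0.175], 0.63, [316.0, 149.0])]
lid_hinge [([0.518, 0.241, 0.062], 0.95, [321.0, 37.0]), ([0.295, 0.291, 0.064], 0.9, [554.0, 57.0])]
```

Emit:
arm_command([
  {"xyz":[0,-0.002,0.035],"turn":0,"hand":0},
  {"xyz":[0,-0.002,0.07],"turn":0,"hand":0},
  {"xyz":[0,-0.002,0.1],"turn":0,"hand":0},
  {"xyz":[0,-0.002,0.1],"turn":0,"hand":0},
  {"xyz":[0,-0.002,0.1],"turn":0,"hand":0},
])

```text
time_s: 14.12
tool_pos: [0.5379, 0.3682, 0.1749]
eef_rot: [-0.001, -0.653, 0.757, 0.0]
contact_force: [0.3, 0.6, 1.5]
opening: -0.0
gripper_force: 0.0
```

```bash
python3 - <<'E'
from go import *
P=pose(); print(P[:3,3].round(4),ctrl.observe()["contact_force"].round(1))
for d in range(115,-1,-5):
    x,z=tcp(np.radians(d)); print(d,(P[:3,:3].T@(H+bx*x+[0,0,z]-P[:3,3])).round(3))
E
```

```text
[0.5379 0.3682 0.1749] [0.3 0.6 1.5]
115 [0.016 0.002 0.005]
110 [ 0.028  0.002 -0.004]
105 [ 0.04   0.002 -0.012]
100 [ 0.053  0.002 -0.018]
95 [ 0.066  0.002 -0.024]
90 [ 0.08   0.002 -0.028]
85 [ 0.092  0.002 -0.032]
80 [ 0.105  0.002 -0.035]
75 [ 0.118  0.002 -0.037]
70 [ 0.132  0.002 -0.037]
65 [ 0.145  0.002 -0.037]
60 [ 0.158  0.002 -0.035]
55 [ 0.171  0.002 -0.032]
50 [ 0.184  0.002 -0.027]
45 [ 0.197  0.001 -0.022]
40 [ 0.209  0.001 -0.015]
35 [ 0.22   0.001 -0.008]
30 [0.23  0.001 0.001]
25 [0.24  0.001 0.011]
20 [0.249 0.001 0.021]
15 [0.256 0.001 0.033]
10 [0.263 0.001 0.045]
5 [0.268 0.001 0.057]
0 [0.273 0.001 0.07 ]
```

Emit:
arm_command([
  {"xyz":[0.016,0.002,0.003],"turn":0,"hand":0},
  {"xyz":[0.028,0.002,-0.004],"turn":0,"hand":0},
  {"xyz":[0.04,0.002,-0.012],"turn":0,"hand":0},
  {"xyz":[0.053,0.002,-0.018],"turn":0,"hand":0},
  {"xyz":[0.066,0.002,-0.024],"turn":0,"hand":0},
  {"xyz":[0.08,0.002,-0.028],"turn":0,"hand":0},
  {"xyz":[0.092,0.002,-0.032],"turn":0,"hand":0},
  {"xyz":[0.105,0.002,-0.035],"turn":0,"hand":0},
])

```text
time_s: 14.78
tool_pos: [0.5213, 0.2651, 0.2106]
eef_rot: [0.0, -0.654, 0.757, -0.0]
contact_force: [0.5, 0.4, -0.7]
opening: 0.0004
gripper_force: 0.5
```

```bash
python3 - <<'E'
from go import *
P=pose(); print(P[:3,3].round(4),ctrl.observe()["contact_force"].round(1),((P[:3,3]-H)@bx).round(4))
w,T=wrist(); look(w,"lid_press lid_hinge")
for d in range(80,-1,-5):
    x,z=tcp(np.radians(d)); print(d,(P[:3,:3].T@(H+bx*x+[0,0,z]-P[:3,3])).round(3))
E
```

```text
[0.5213 0.2651 0.2106] [ 0.5  0.4 -0.7] 0.0284
lid_press [([0.519, 0.259, 0.21], 0.81, [325.0, 246.0])]
lid_hinge []
80 [0.001 0.    0.001]
75 [ 0.014  0.    -0.001]
70 [ 0.027  0.    -0.002]
65 [ 0.04   0.    -0.001]
60 [0.054 0.    0.001]
55 [0.067 0.    0.004]
50 [0.08  0.    0.008]
45 [0.092 0.    0.013]
40 [0.104 0.    0.02 ]
35 [0.115 0.    0.028]
30 [0.126 0.    0.036]
25 [0.136 0.    0.046]
20 [0.144 0.    0.057]
15 [0.152 0.    0.068]
10 [0.159 0.    0.08 ]
5 [0.164 0.    0.093]
0 [0.168 0.    0.106]
```

Lid point (0.519,0.259,0.21) tracks the tool; continuing the arc.

Emit:
arm_command([
  {"xyz":[0.014,0,-0.001],"turn":0,"hand":0},
  {"xyz":[0.027,0,-0.002],"turn":0,"hand":0},
  {"xyz":[0.04,0,-0.001],"turn":0,"hand":0},
  {"xyz":[0.054,0,0.001],"turn":0,"hand":0},
  {"xyz":[0.067,0,0.004],"turn":0,"hand":0},
  {"xyz":[0.08,0,0.008],"turn":0,"hand":0},
  {"xyz":[0.092,0,0.013],"turn":0,"hand":0},
  {"xyz":[0.104,0,0.02],"turn":0,"hand":0},
])

```text
time_s: 15.6
tool_pos: [0.5061, 0.1621, 0.1897]
eef_rot: [0.0, -0.654, 0.757, -0.0]
contact_force: [-0.0, 1.0, 1.6]
opening: -0.0
gripper_force: 0.5
```

Emit:
arm_command([
  {"xyz":[0.011,0,0.008],"turn":0,"hand":0},
  {"xyz":[0.022,0,0.016],"turn":0,"hand":0},
  {"xyz":[0.032,0,0.026],"turn":0,"hand":0},
  {"xyz":[0.04,0,0.037],"turn":0,"hand":0},
  {"xyz":[0.048,0,0.048],"turn":0,"hand":0},
  {"xyz":[0.055,0,0.06],"turn":0,"hand":0},
  {"xyz":[0.06,0,0.073],"turn":0,"hand":0},
  {"xyz":[0.063,0,0.08],"turn":0,"hand":0},
])

```text
time_s: 16.27
tool_pos: [0.4966, 0.0999, 0.1086]
eef_rot: [-0.0, -0.654, 0.757, 0.0]
contact_force: [-0.6, 1.9, 1.0]
opening: -0.0
gripper_force: 0.3
```

```bash
python3 - <<'E'
from go import *
x,z=tcp(0); to(*(H+bx*x+[0,0,z]))
w,T=wrist(); look(w,"lid_press latch_pad black_mid")
E
```

```text
[0.4966 0.0999 0.1086] yaw 171.65 F [-0.6  1.9  1. ]
shift [ 0.0013 -0.0003  0.0036]
lid_press []
latch_pad [([0.488, 0.034, 0.051], 0.94, [320.0, 113.0])]
black_mid []
```

Press down gently to latch.

Emit:
arm_command([
  {"xyz":[0.001,0,0.002],"turn":0,"hand":0},
  {"xyz":[0.001,0,0.004],"turn":0,"hand":0},
  {"xyz":[0.001,0,0.005],"turn":0,"hand":0},
  {"xyz":[0.001,0,0.006],"turn":0,"hand":0},
  {"xyz":[0.001,0,0.006],"turn":0,"hand":0},
])

```text
time_s: 16.88
tool_pos: [0.4972, 0.1001, 0.1041]
eef_rot: [0.0, -0.654, 0.756, -0.0]
contact_force: [0.0, -2.1, 4.2]
opening: -0.0001
gripper_force: 1.6
```

Emit:
arm_command([
  {"xyz":[0,0,0.001],"turn":0,"hand":0},
  {"xyz":[0,0,0.002],"turn":0,"hand":0},
  {"xyz":[0,0,0.003],"turn":0,"hand":0},
  {"xyz":[0,0,0.003],"turn":0,"hand":0},
])

```text
time_s: 17.22
tool_pos: [0.4972, 0.0995, 0.1016]
eef_rot: [-0.0, -0.654, 0.757, -0.001]
contact_force: [-1.8, -5.3, 8.5]
opening: 0.0001
gripper_force: 4.4
```

Emit:
arm_command([
  {"xyz":[0,0,0.001],"turn":0,"hand":0},
  {"xyz":[0,0,0.002],"turn":0,"hand":0},
  {"xyz":[0,0,0.003],"turn":0,"hand":0},
  {"xyz":[0,0,0.003],"turn":0,"hand":0},
])

```text
time_s: 17.55
tool_pos: [0.4972, 0.099, 0.0991]
eef_rot: [-0.0, -0.654, 0.757, -0.001]
contact_force: [-5.3, -10.3, 13.7]
opening: -0.0002
gripper_force: 7.0
```

```bash
python3 - <<'E'
from h import *
w,T=wrist(); s=ctrl.get_image("scene"); print(T[:3,3].round(4),ctrl.observe()["contact_force"].round(1),ctrl.observe()["ft_torque"].round(2))
look(s,"lid_press lid_hinge",False); look(w,"lid_press latch_pad")
a=cv2.resize(w["image"],(400,250)); b=cv2.resize(s["image"][170:295,280:400],(400,417),interpolation=cv2.INTER_CUBIC)
c=np.zeros((417,800,3),np.uint8); c[:250,:400]=a; c[:,400:]=b; cv2.imwrite("pics/f1.png",c[...,::-1])
E
```

```text
[0.4972 0.099  0.0991] [-4.6 -9.9 13.1] [-1.99  0.9   0.02]
lid_press [([0.495, 0.096, 0.098], 0.76, [329.0, 211.0]), ([0.268, 0.159, 0.107], 0.74, [400.0, 180.0]), ([0.346, 0.505, 0.109], 0.65, [477.0, 280.0])]
lid_hinge [([0.301, 0.298, 0.062], 0.86, [424.0, 225.0]), ([0.514, 0.233, 0.063], 0.84, [356.0, 254.0]), ([0.375, 0.636, 0.066], 0.69, [506.0, 331.0])]
lid_press [([0.497, 0.1, 0.101], 0.72, [323.0, 263.0])]
latch_pad [([0.488, 0.036, 0.054], 0.93, [322.0, 119.0])]
```

View pics/f1.png

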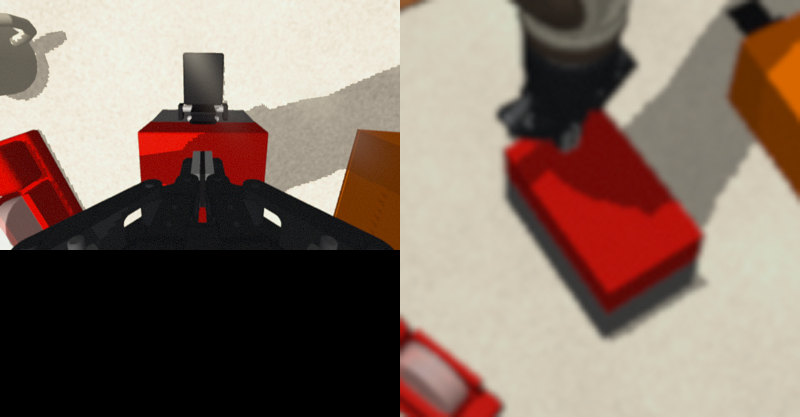

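Image: the lid is down flat on the box with the fingertip on its free end (right panel (555,135)). Release upward and see whether it stays.

Emit:
arm_command([
  {"xyz":[0,0,-0.006],"turn":0,"hand":0},
  {"xyz":[0,0,-0.015],"turn":0,"hand":0},
  {"xyz":[0,0,-0.03],"turn":0,"hand":0},
  {"xyz":[0,0,-0.03],"turn":0,"hand":0},
  {"xyz":[0,0,-0.03],"turn":0,"hand":0},
  {"xyz":[0,0,-0.03],"turn":0,"hand":0},
  {"xyz":[0,0,-0.03],"turn":0,"hand":0},
  {"xyz":[0,0,-0.03],"turn":0,"hand":0},
])

```text
time_s: 18.52
tool_pos: [0.4967, 0.1002, 0.1271]
eef_rot: [-0.001, -0.654, 0.756, 0.0]
contact_force: [0.7, 0.6, -0.2]
opening: -0.0002
gripper_force: 0.0
```

```bash
python3 - <<'E'
from h import *
w,T=wrist(); s=ctrl.get_image("scene"); print(T[:3,3].round(4),ctrl.observe()["contact_force"].round(1))
look(s,"lid_press gold_mid",False); look(w,"lid_press latch_pad white_mid")
E
```

```text
[0.4967 0.1002 0.1271] [ 0.2 -0.5  0. ]
lid_press [([0.272, 0.158, 0.108], 0.68, [399.0, 180.0]), ([0.345, 0.505, 0.108], 0.67, [478.0, 280.0]), ([0.239, -0.297, 0.109], 0.57, [307.0, 90.0])]
gold_mid [([0.488, -0.214, 0.052], 0.61, [266.0, 153.0])]
lid_press [([0.496, 0.102, 0.107], 0.63, [326.0, 247.0])]
latch_pad [([0.488, 0.036, 0.054], 0.82, [321.0, 115.0])]
white_mid []
```

Emit:
arm_command([
  {"xyz":[0,0,-0.04],"turn":0,"hand":0},
  {"xyz":[0,0,-0.08],"turn":0,"hand":0},
  {"xyz":[0,0,-0.12],"turn":0,"hand":0},
  {"xyz":[0.05,0,-0.13],"turn":0,"hand":0},
  {"xyz":[0.05,0,-0.13],"turn":0,"hand":0},
  {"xyz":[0.05,0,-0.13],"turn":0,"hand":0},
  {"xyz":[0.05,0,-0.13],"turn":0,"hand":0},
  {"xyz":[0.05,0,-0.13],"turn":0,"hand":0},
])

```text
time_s: 19.53
tool_pos: [0.4897, 0.051, 0.2569]
eef_rot: [-0.0, -0.654, 0.757, 0.001]
contact_force: [-0.3, -0.9, -0.5]
opening: -0.0
gripper_force: 0.0
```

```bash
python3 - <<'E'
from h import *
w,T=wrist(); s=ctrl.get_image("scene"); t=ctrl.get_image("top"); save(s,"z.png",(235,110,385,275),4)
look(s,"lid_press gold_mid mug tape pencup",False); look(w,"lid_press latch_pad gold_mid"); look(t,"lid_press stapler",False)
E
```

```text
lid_press [([0.27, 0.159, 0.105], 0.96, [399.0, 180.0]), ([0.344, 0.502, 0.109], 0.81, [477.0, 279.0]), ([0.497, 0.098, 0.108], 0.75, [329.0, 210.0])]
gold_mid [([0.488, -0.213, 0.056], 0.69, [266.0, 153.0])]
mug [([0.71, -0.007, -0.001], 0.89, [251.0, 246.0])]
tape [([0.705, 0.148, 0.001], 0.66, [286.0, 282.0])]
pencup [([0.694, -0.293, 0.005], 0.92, [202.0, 181.0])]
lid_press [([0.497, 0.102, 0.106], 0.77, [323.0, 241.0]), ([0.269, 0.16, 0.105], 0.7, [564.0, 263.0])]
latch_pad [([0.487, 0.032, 0.05], 0.9, [323.0, 158.0]), ([0.713, 0.147, 0.0], 0.52, [166.0, 264.0])]
gold_mid [([0.714, 0.147, 0.002], 0.24, [165.0, 265.0])]
lid_press [([0.345, 0.502, 0.106], 0.93, [179.0, 236.0]), ([0.237, -0.301, 0.106], 0.85, [411.0, 271.0]), ([0.274, 0.156, 0.101], 0.71, [278.0, 258.0])]
stapler [([0.642, -0.447, 0.003], 0.73, [444.0, 160.0])]
```

View pics/z.png

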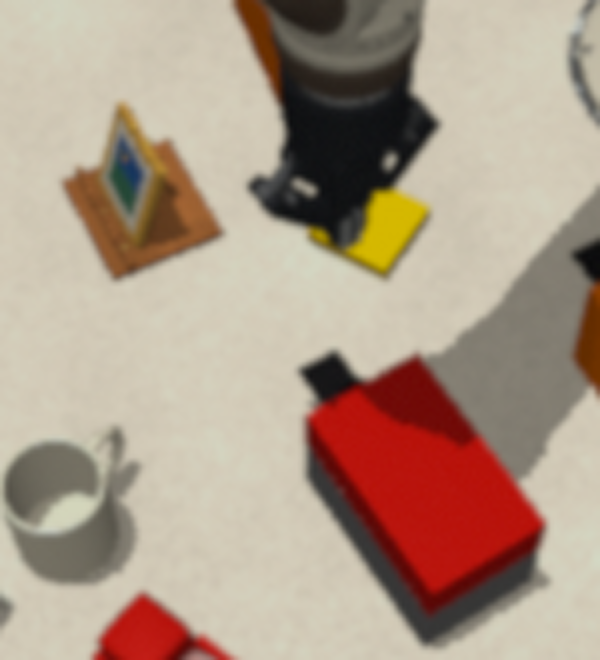

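The lid is shut at (425,480) and has stayed latched, and the picture leans on the easel at (135,180).

```bash
python3 -c "
from station import ctrl
print(ctrl.job_done())"
```

```text
the job is handed in; nothing more can be done
None
```

The job is handed in at about 20 s: the gold picture leans centred and square on the easel, the red lid is shut and stayed latched, and the desk objects I re-checked had not moved; I viewed 11 pictures, one over the limit of 10.

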